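# Register a wooden strip in the drilling jig and secure it

### The job

Lay the wooden strip on the drilling jig's bed, the side with the three dark drill marks up, and push it fully home: its long edge flush against the long back fence and its square end flush against the short side stop. Then, with the strip home, swing the hold-down bar all the way over it to the bar's stop pin, and let go of everything. Leave the beaker, the dropper bottle and the atomiser standing where they are.

Things in the scene. Friction and masses are not known exactly. Their poses are not given: they have to be found in the camera images.
- jig: Fixed drilling jig, origin on the table. Plywood bed x -107..107, y -150..110 mm, top 12 mm above the table. Two aluminium strips on it, 14 mm thick, tops 28 mm above the table: back fence, inner face (looking to -x) at x = 30, spanning y -139..66; side stop, inner face (looking to -y) at y = 80, spanning x -82..13. A 6 mm stop pin rises from the fence at y = -17 to 45 mm above the table.
- jig_corner (a point): Point on the bed surface where the lines of the two inner faces meet: (30, 80, 12) mm of jig, axes parallel to the jig's. Back fence to its +x, side stop to its +y.
- strip: Loose wooden strip, 48 (x) x 150 (y) x 20 (z) mm, 0.11 kg, lying flat on the table, three dark drill marks on top. The +y end is square, the -y end half round (radius 24 mm). Origin: centre of the underside of the 48 x 150 outline, z up. When home, its axes are parallel to the jig's and its origin is at (6, 5, 12) mm of jig.
- strip_corner (a point): Lower corner of the strip between its square end and its +x long edge: (+24, +75, 0) mm of strip. Home when it coincides with jig_corner.
- bar (a joint): Angle of the flat hold-down bar about a vertical pivot behind the fence, rad. 0 (open): it points along the jig's -y; grows clockwise seen from above to 1.571 (closed): it points along -x over fence and strip, beside the stop pin. Starts at 0 to 0.3, stays where left, friction 0.06 N m. Bar 22 mm wide, 105 mm from pivot to tip, 36 to 44 mm above the table: 4 mm over a strip on the bed.
- bar_knob (a point): Middle of the upright round black knob near the bar's free end: 16 mm in diameter, from 44 to 68 mm above the table, 92 mm from the pivot axis; this point is 56 mm above the table. It moves with the bar.
- bar_pivot (a point): Point on the bar's pivot axis, 36 mm above the table: (+85, -30) mm of jig, behind the back fence. Fixed to the jig.
- beaker: Bystander: small glass beaker, 47 mm across and 55 mm tall, standing on the table. Origin: centre of its underside.
- dropper: Bystander: bottle with black dropper cap, 39 mm across and 102 mm tall, standing on the table. Origin: centre of its underside.
- atomiser: Bystander: slim glass vial with a grey cap, 18 mm across and 80 mm tall, standing on the table. Origin: centre of its underside.
Things that resemble listed ones, but are neither listed nor needed, are in the scene too. Several things have the shape of the strip; the one meant has the colours described above.

How it is judged:
By the outcome, as a careful person would: the job done as asked, in the order asked, and still so for the second after the job is handed in, with the robot touching nothing.
It also fails if it takes over 69 s, if anything falls off the work surface, if the arm or the gripper's body presses on something with over 40 N, if the wrist force passes 120 N, or if a joint passes its speed limit or range.

### The arm

A 6-joint arm with a two-finger parallel gripper is mounted at the origin on a cart in front of the work surface, level with it; the furniture and walls round the work are solid. World frame = base frame: x ahead of the robot, y to its left, z up, the work surface at z = 0. Lengths are in m, angles in rad, forces in N, time in s.
With the tool pointing down it reaches from about 0.3 to 0.775 m from the base axis. Payload 14.6 kg.
Tool frame: the origin (TCP) lies at the very end of the fingers, on their centre line; the grasp point (between the pads) lies 19 mm behind it; z points along the fingers, y is the direction in which the jaws open and shut (so a half turn about z gives the same grasp; the last joint's range is limited). The gripper opens to 94 mm and grips with 3 to 60 N. Pads are 16 mm wide; open, the fingers measure 119 mm over their backs; the gripper's body (75 mm by 177 mm) begins 78 mm behind the grasp point.
Start: joints at [-0.067, 0.3, 1.521, -0, 1.321, -0.067], TCP at [0.55, -0, 0.205] pointing down, gripper open.
Joint ranges: [-3.03, 3.03], [-0.79, 2.21], [0.23, 2.52], [-1.04, 4.18], [0, 3.07], [-2.55, 2.55]. Speed limits (rad/s): [2.22, 2.22, 2.57, 3.14, 3.14, 3.14].

### API

Orientations are given as [roll, pitch, yaw] about the fixed x, y, z axes, in that order (R = Rz(yaw) Ry(pitch) Rx(roll)).
In Python, from station import ctrl, eyes gives the robot as it stands.
- The arm moves only by the tool jog_arm, never from a script. Its argument "moves" is a list of rows, each a list of 3 entries, a list of its own where there are three numbers: the shift along the world's x, y, z in mm, then the turn, a rotation vector about the world's x, y, z in units of 5 degrees (1.0 is 5 degrees), then the finger opening in mm, from 0 to 94. In form: [[[tx, ty, tz], [wx, wy, wz], jaw], ...]. A call has 1 to 5 rows; each row is the pose to reach, as a shift and turn from the pose commanded when the call began; what a row does not reach only later rows make up. A row lasts 1/12 s, in which the tool goes at most 41.7 mm and 7.16 degrees, less where a joint would pass 70% of its speed; a pose out of reach is approached as far as the arm can. A call with a gripper value outside its range is refused whole. The fingers move at their own pace and stop on an object; "squeeze" is the grip in N (left out, the last holds). Time passes only in rows, so rows that repeat a pose let the fingers close. It gives the time, the measured TCP pose, the force and the opening at its end, in the units of the state.
- ctrl.get_obs(): the state, without advancing time (a new reading comes with each control period).
- eyes.camera(name): name is "scene" or "side" or "wrist"; returns a dict with "frame" (400x640x3 uint8, red, green, blue), "vertical_fov" (degrees; the focal length in pixels is half the picture's height over the tangent of half this angle, whatever the lens; pixels are square), "cx", "cy" (the principal point, pixels), "eye" and "attitude" of the camera in the world; the wrist camera has in their place "hand_eye" (4x4, takes a point from camera to tool coordinates, whose origin is the TCP and whose axes are the flange's). Camera axes: x right, y down, z forward; pixel columns grow to the right and rows downward; lengths in m; the calibration is good to about 2 mm. A picture is of the moment at which its call begins: read the wrist's pose just before it. There is no depth.
- ctrl.hand_in(): hands the job in, once; it reports no verdict.
The state is a dict: "time_s": time; "qpos": joint angles; "joint_vel": joint speeds; "tau": joint torques, N m; "ee_pos": TCP position; "eef_rot": TCP orientation; "force": force on the tool from outside, world axes, zero at the start; "moment": the same for the moment, N m; "grip_width": finger opening in m.
Only numpy, scipy, OpenCV 4.12 (cv2) and the standard library are available. Lean on these libraries where they do the work, as an engineer would, in place of code of your own. Each camera call takes 0.05 s, during which the arm holds its last target.

## Working session

There is one attempt and no reset: what is moved stays moved. The work goes in short steps, Python scripts to look and compute and a tool call to move; the robot and the scene stay as the last step left them, time stands still between calls to the robot, and variables do not carry over. Pictures are saved under pics/ and viewed, and the job is handed in when it is done.

Besides the shell and the picture viewer there is one more tool, called after "Call:" as name(argument=value, ...) on one line, values as JSON. jog_arm: Moves the arm, as the interface text tells. Its arguments: {"type":"object","properties":{"moves":{"type":"array","items":{"type":"array"}},"squeeze":{"type":"number"}},"required":["moves"]}

```bash
ls; mkdir -p pics; python3 - <<'E'
from station import ctrl, eyes
import cv2
o=ctrl.get_obs(); print(o)
for n in ["scene","side","wrist"]:
    c=eyes.camera(n); f=c.pop("frame"); cv2.imwrite(f"pics/{n}0.png",f[:,:,::-1]); print(n,c)
E
```

```text
pics
{'time_s': 0.0, 'qpos': array([-6.66299959e-02,  3.00505952e-01,  1.52160041e+00, -3.02501245e-05,
        1.32070463e+00, -6.65630704e-02]), 'joint_vel': array([ 3.27174294e-05,  1.61341859e-04,  1.38959265e-03,  2.70290107e-04,
        1.08954110e-03, -1.69436583e-03]), 'tau': array([-1.53750298e-03, -5.31805658e+01, -3.52735734e+01,  7.07558286e-02,
        2.43994006e-02, -4.79655944e-05]), 'ee_pos': array([ 5.49726352e-01, -9.12068442e-06,  2.04859040e-01]), 'eef_rot': array([-3.14037506e+00, -5.18014031e-05,  1.57073687e+00]), 'force': array([ 0.81573636, -0.40426799, -0.07426875]), 'moment': array([-0.0286374 , -0.00300277,  0.04683838]), 'grip_width': 0.09421335206228482}
scene {'vertical_fov': 46.23089867420222, 'cx': 319.25938993598197, 'cy': 203.8420378183957, 'eye': array([0.07679565, 0.88850493, 1.08156112]), 'attitude': array([-2.39764737, -0.00549386, -2.58223852])}
side {'vertical_fov': 48.73266529645531, 'cx': 316.4823562697516, 'cy': 199.92121535335554, 'eye': array([ 0.41054854, -1.00938722,  0.74176649]), 'attitude': array([-2.1157935 ,  0.0047175 , -0.12293212])}
wrist {'vertical_fov': 67.48963783465385, 'cx': 317.7882125795103, 'cy': 197.23227266868807, 'hand_eye': array([[-2.92104364e-05, -9.70599621e-01, -2.40699760e-01,
         7.00438755e-02],
       [ 9.99999493e-01, -2.70639586e-04,  9.69972960e-04,
         4.69731356e-04],
       [-1.00659827e-03, -2.40699609e-01,  9.70599137e-01,
        -1.77953205e-01],
       [ 0.00000000e+00,  0.00000000e+00,  0.00000000e+00,
         1.00000000e+00]])}
```

View pics/scene0.png

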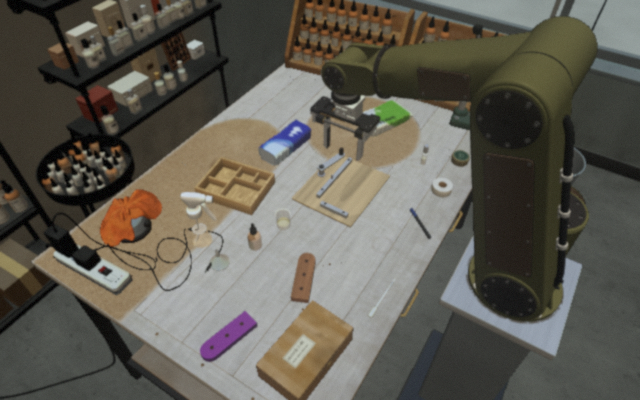

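View pics/side0.png

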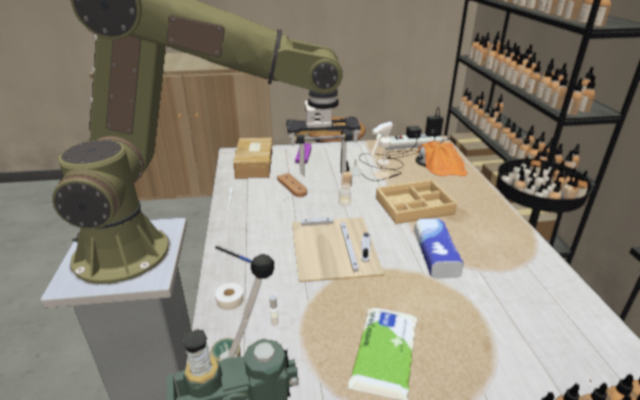

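View pics/wrist0.png

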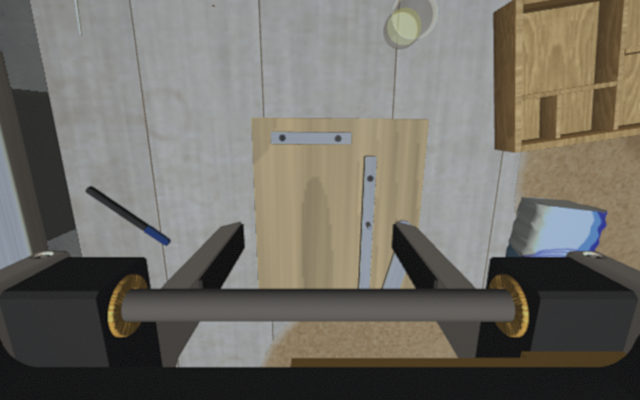

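```bash
cat > h.py <<'E'
import numpy as np, cv2
from scipy.spatial.transform import Rotation as R
from station import ctrl, eyes
def cam(n,save=None):
    o=ctrl.get_obs(); c=eyes.camera(n); f=c["frame"]
    h=f.shape[0]; c["f"]=h/2/np.tan(np.radians(c["vertical_fov"])/2)
    if n=="wrist":
        T=np.eye(4);T[:3,:3]=R.from_euler("xyz",o["eef_rot"]).as_matrix();T[:3,3]=o["ee_pos"]
        M=T@np.array(c["hand_eye"]);c["R"]=M[:3,:3];c["p"]=M[:3,3]
    else: c["R"]=R.from_euler("xyz",c["attitude"]).as_matrix();c["p"]=np.array(c["eye"])
    if save: cv2.imwrite(f"pics/{save}.png",f[:,:,::-1])
    return c
def ray(c,uv): 
    return c["R"]@np.array([(uv[0]-c["cx"])/c["f"],(uv[1]-c["cy"])/c["f"],1])
def onz(c,uv,z):
    d=ray(c,uv); return c["p"]+d*(z-c["p"][2])/d[2]
def proj(c,P):
    q=c["R"].T@(np.array(P)-c["p"]); return q[:2]/q[2]*c["f"]+[c["cx"],c["cy"]]
def crop(f,x0,y0,x1,y1,s,name):
    cv2.imwrite(f"pics/{name}.png",cv2.resize(f[y0:y1,x0:x1,::-1],None,fx=s,fy=s,interpolation=cv2.INTER_CUBIC))
E
python3 - <<'E'
from h import *
s=cam("scene");d=cam("side");w=cam("wrist")
for n,c,uv,z in [("strip",s,(303,277),.02),("strip",d,(292,184),.02),("purple",s,(229,336),.02),("beaker",s,(283,226),0),("dropper",s,(254,247),0),("stop",w,(310,138),.028),("fence",w,(370,225),.028),("knob?",s,(340,158),.05),("atom",s,(424,160),0),("atom",d,(274,322),0)]:
    print(n,onz(c,uv,z).round(4))
crop(s["frame"],180,120,400,360,3,"sc1") if 0 else crop(s["frame"],190,215,370,365,4,"sc1")
crop(d["frame"],260,130,420,290,4,"sd1")
E
```

```text
strip [0.4853 0.3075 0.02  ]
strip [0.4844 0.2855 0.02  ]
purple [0.5438 0.5469 0.02  ]
beaker [0.644  0.1766 0.    ]
dropper [0.6694 0.2861 0.    ]
stop [0.5416 0.0531 0.028 ]
fence [ 0.6159 -0.0538  0.028 ]
knob? [ 0.6269 -0.1294  0.05  ]
atom [ 0.4044 -0.3248  0.    ]
atom [ 0.399  -0.3027 -0.    ]
```

View pics/sc1.png

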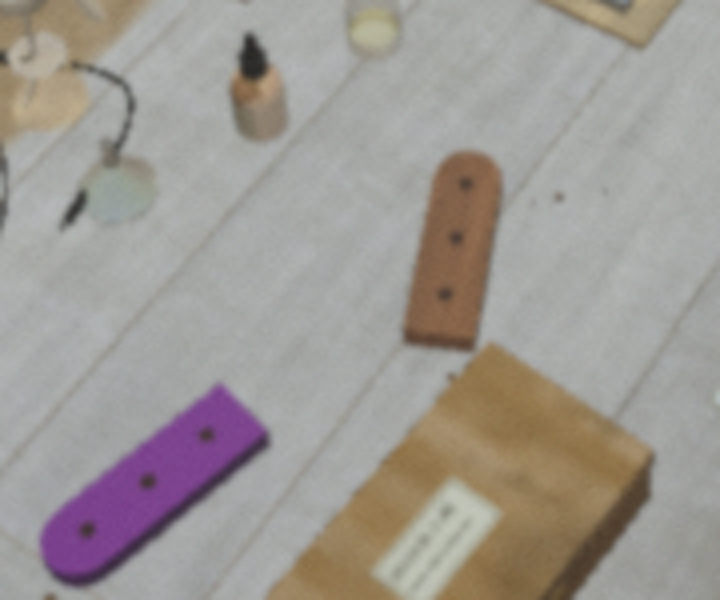

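View pics/sd1.png

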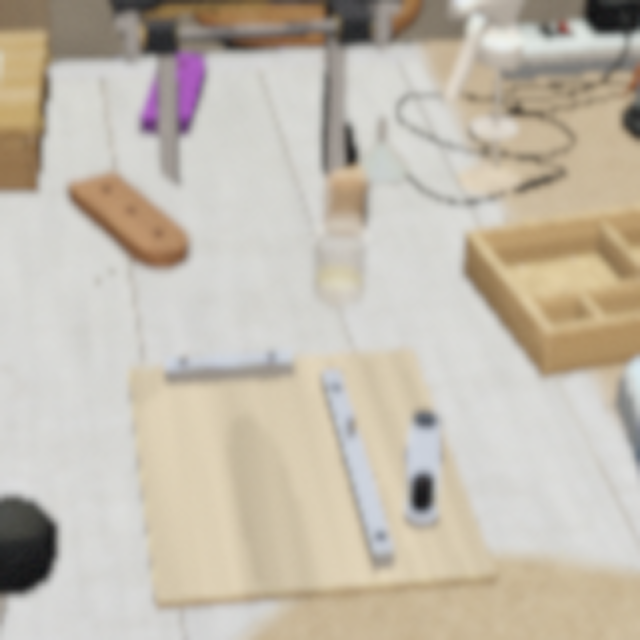

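Look-alikes: the brown wood strip at scene (303,277), the purple one of the same shape at (229,336), and the brown carton at (305,350), which is not a strip. I choose the brown wood strip. Its crop shows three dark marks up, with the square end toward the carton. Before grasping, I'll use the wrist camera to measure the jig.

Call:
jog_arm(moves=[[[10, -40, 25], [0, 0, 0], 94], [[20, -80, 50], [0, 0, 0], 94], [[20, -110, 70], [0, 0, 0], 94], [[20, -110, 70], [0, 0, 0], 94], [[20, -110, 70], [0, 0, 0], 94]])

```text
time_s: 0.72
ee_pos: [0.5703, -0.1119, 0.2766]
eef_rot: [3.139, 0.001, 1.568]
force: [-0.3, 0.2, -0.6]
grip_width: 0.0942
```

```bash
python3 - <<'E'
from h import *
w=cam("wrist","w1"); print(ctrl.get_obs()["ee_pos"],ctrl.get_obs()["joint_vel"].round(3))
crop(w["frame"],200,0,460,200,3,"w1c")
E
```

```text
[ 0.56990656 -0.11038552  0.27517644] [ 0.036  0.007  0.038  0.003 -0.01   0.008]
```

View pics/w1.png

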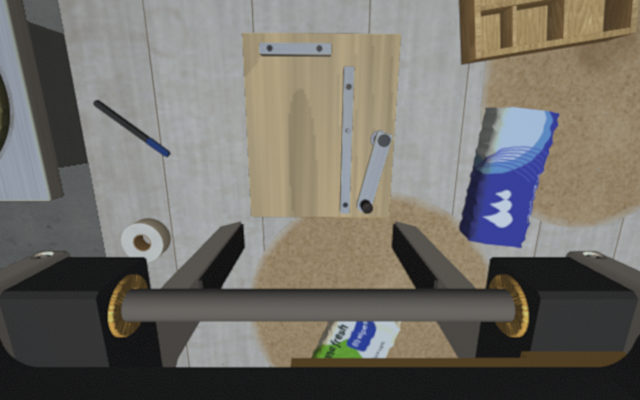

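The whole jig is in view: bed from (243,35) to (391,216), fence at x≈348, stop at (295,49), pivot (383,139), knob (366,207). The arm still had slight residual motion, so I'll take a fresh frame and measure.

```bash
python3 - <<'E'
from h import *
w=cam("wrist"); f=w["frame"]; print(ctrl.get_obs()["joint_vel"].round(3))
cv2.imwrite("pics/w1f.png",f[:,:,::-1])
hsv=cv2.cvtColor(f,cv2.COLOR_RGB2HSV)
for p in [(270,150),(295,47),(348,120),(330,150),(220,100),(365,150)]: print(p,f[p[1],p[0]],hsv[p[1],p[0]])
# aluminium: bluish/low saturation inside bed region
roi=np.zeros(f.shape[:2],np.uint8); roi[36:216,248:396]=255
m=((f[:,:,2].astype(int)>=f[:,:,0].astype(int)-3)&(f[:,:,2]>110)&(roi>0)).astype(np.uint8)
n,l,st,ce=cv2.connectedComponentsWithStats(m)
for i in range(1,n):
    if st[i,4]<80: continue
    c=np.column_stack(np.where(l==i))[:,::-1].astype(np.float32)
    b=cv2.boxPoints(cv2.minAreaRect(c))
    print(i,st[i],b.round(1).tolist())
    P=np.array([onz(w,u,.028) for u in b]);print(P.round(4).tolist())
crop(f,230,20,430,230,3.8 if 0 else 2.8,"w1c"); cv2.imwrite("pics/w1m.png",cv2.resize(m[20:230,230:430]*255,None,fx=2.8,fy=2.8))
E
```

```text
[ 0.023  0.002  0.017  0.002 -0.001 -0.001]
(270, 150) [171 157 126] [ 21  67 171]
(295, 47) [148 156 168] [108  30 168]
(348, 120) [150 156 165] [108  23 165]
(330, 150) [164 151 121] [ 21  67 164]
(220, 100) [160 162 161] [ 75   3 162]
(365, 150) [164 150 122] [ 20  65 164]
1 [260  44  72  12 728] [[260.0, 55.0], [260.0, 44.0], [331.0, 44.0], [331.0, 55.0]]
[[0.4954, 0.0462, 0.028], [0.496, 0.0593, 0.028], [0.5882, 0.0592, 0.028], [0.5883, 0.0461, 0.028]]
2 [ 341   68   14  147 1333] [[339.79998779296875, 213.89999389648438], [344.70001220703125, 67.69999694824219], [354.3999938964844, 68.0], [349.3999938964844, 214.3000030517578]]
[[0.6033, -0.1713, 0.028], [0.6066, 0.0306, 0.028], [0.6194, 0.0302, 0.028], [0.6177, -0.1718, 0.028]]
3 [ 358  132   35   81 1032] [[351.3999938964844, 209.1999969482422], [374.1000061035156, 129.6999969482422], [393.3999938964844, 135.1999969482422], [370.6000061035156, 214.8000030517578]]
[[0.6203, -0.1641, 0.028], [0.6489, -0.0495, 0.028], [0.6761, -0.057, 0.028], [0.6492, -0.1727, 0.028]]
4 [392 146   4  48 104] [[392.0, 146.0], [395.0, 146.0], [395.0, 193.0], [392.0, 193.0]]
[[0.675, -0.0718, 0.028], [0.6793, -0.0718, 0.028], [0.6834, -0.1396, 0.028], [0.679, -0.1396, 0.028]]
```

View pics/w1c.png

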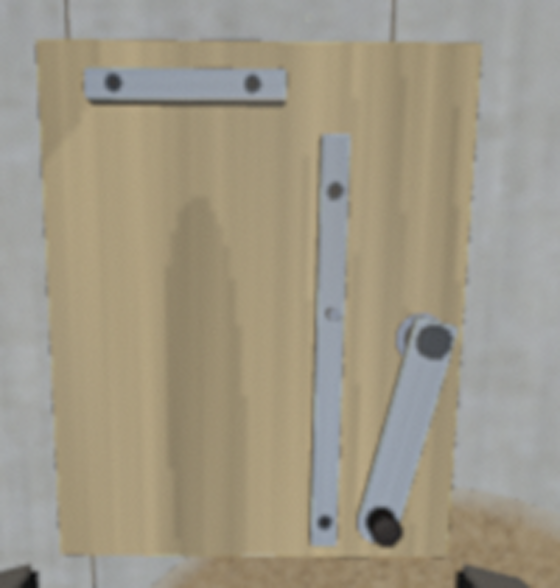

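View pics/w1m.png

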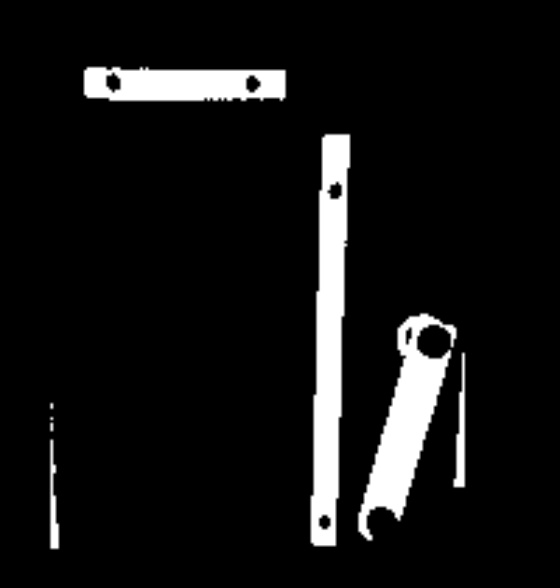

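```bash
python3 - <<'E'
from h import *
from scipy.optimize import least_squares
w=cam("wrist","w2"); f=w["frame"].astype(float); print(ctrl.get_obs()["joint_vel"].round(4))
g=cv2.GaussianBlur(f[:,:,2]-f[:,:,0],(0,0),.7)   # bed ~ -45, alu ~ +15, table ~0
def cross(v,lo,t):
    for i in range(len(v)-1):
        if (v[i]-t)*(v[i+1]-t)<=0 and v[i]!=v[i+1]: return lo+i+(t-v[i])/(v[i+1]-v[i])
res={}
def hscan(rows,lo,hi,t,z): 
    return np.array([onz(w,(c,r),z)[:2] for r in rows if (c:=cross(g[r,lo:hi+1],lo,t)) is not None])
def vscan(cols,lo,hi,t,z):
    return np.array([onz(w,(c,r),z)[:2] for c in cols if (r:=cross(g[lo:hi+1,c],lo,t)) is not None])
E={"fence_in":(hscan(range(72,205),335,347,-17,.028),0,30),
"stop_back":(vscan(range(264,328),38,49,-17,.028),1,94),
"fence_top":(vscan(range(346,353),60,72,-17,.028),1,66),
"bedL":(hscan(range(60,200),238,256,-22,.012),0,-107),
"bedR":(hscan(range(45,120),392,405,-22,.012),0,107),
"bedT":(vscan(range(250,395),28,40,-22,.012),1,110),
"stopL":(hscan(range(47,53),255,266,-17,.028),0,-82),"stopR":(hscan(range(47,53),326,337,-17,.028),0,13)}
for k,(p,a,v) in E.items():
    x=p[:,1-a];y=p[:,a]; q=np.polyfit(x-x.mean(),y,1); print(k,len(p),"slope",q[0].round(4),"at",x.mean().round(4),q[1].round(4))
def r(s):
    out=[]
    for k,(p,a,v) in E.items():
        c,sn=np.cos(s[2]),np.sin(s[2]); d=p-s[:2]
        j=d@np.array([[c,-sn],[sn,c]])
        out.append((j[:,a]*1000-v)/np.sqrt(len(p)) *1)
    return np.concatenate(out)
s=least_squares(r,[.575,-.03,0],loss="soft_l1").x; print("jig",s)
c,sn=np.cos(s[2]),np.sin(s[2]);Rj=np.array([[c,-sn],[sn,c]])
for k,(p,a,v) in E.items(): print(k,(((p-s[:2])@Rj)[:,a]*1000-v).mean().round(2))
J=lambda x,y:s[:2]+Rj@np.array([x,y])/1000
print("corner",J(30,80),"home",J(6,5),"pivot",J(85,-30),"pin",J(37,-17))
for n,P in [("pin",[*J(37,-17),.045]),("piv",[*J(85,-30),.046]),("corner",[*J(30,80),.012])]: print(n,proj(w,P))
# knob top
for uv in [(367,207)]: 
  k=onz(w,uv,.068); pv=J(85,-30); d=Rj.T@(k[:2]-pv)*1000; print("knob",k,np.hypot(*d),np.arctan2(-d[0],-d[1]))
crop(w["frame"],340,120,420,230,6,"kn")
E
```

```text
[ 0.0102 -0.0008  0.003  -0.0014  0.0021 -0.0018]
fence_in 133 slope 0.0106 at -0.0611 0.6049
stop_back 64 slope -0.0059 at 0.5415 0.0599
fence_top 7 slope 0.0614 at 0.6115 0.0313
bedL 140 slope 0.0099 at -0.0501 0.4691
bedR 75 slope 0.009 at 0.0153 0.6829
bedT 145 slope -0.0087 at 0.576 0.075
stopL 6 slope 0.0413 at 0.0536 0.4949
stopR 6 slope -0.0016 at 0.0536 0.5896
jig [ 0.57571591 -0.03461744 -0.01046947]
fence_in -0.54
stop_back 0.13
fence_top 0.28
bedL 0.53
bedR -0.3
bedT -0.4
stopL 0.31
stopR 0.01
corner [0.60655181 0.0450641 ] home [ 0.58176793 -0.02968053] pivot [ 0.66039718 -0.06550569] pin [ 0.61253591 -0.05200387]
pin [349.48729189 132.85488004]
piv [385.05635303 143.17948277]
corner [344.39671099  59.15185182]
knob [ 0.63595279 -0.1480346   0.068     ] 86.07293601788678 0.2774899534852863
```

View pics/kn.png

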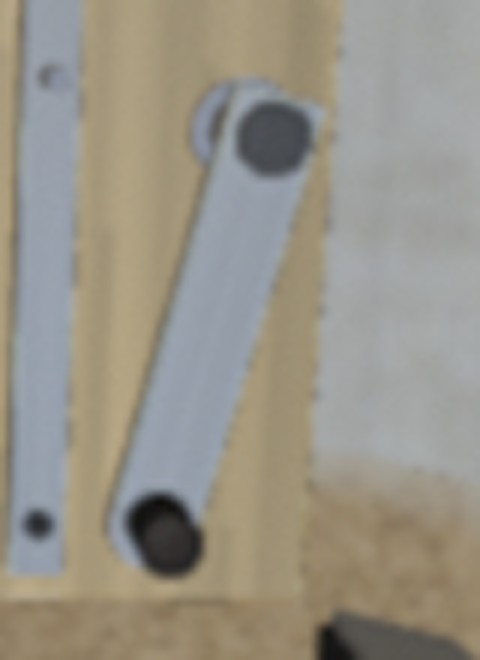

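Jig pose: (0.5757, -0.0346), yaw about -0.0105, edge residuals about 0.5 mm. The knob comes out 86–92 mm from the pivot, so the bar is at roughly 0.28 rad. Now to the strip.

Call:
jog_arm(moves=[[[-10, 40, 0], [0, 0, 0], 94], [[-20, 80, 0], [0, 0, 0], 94], [[-30, 120, 0], [0, 0, 0], 94], [[-40, 160, 0], [0, 0, 0], 94], [[-50, 198, 0], [0, 0, 0], 94]])

```text
time_s: 1.28
ee_pos: [0.5183, 0.0911, 0.2746]
eef_rot: [-3.14, -0.0, 1.572]
force: [0.8, 0.5, -0.5]
grip_width: 0.094
```

Call:
jog_arm(moves=[[[-10, 40, 0], [0, 0, 0], 94], [[-20, 80, 0], [0, 0, 0], 94], [[-30, 112, 0], [0, 0, 0], 94], [[-30, 112, 0], [0, 0, 0], 94], [[-30, 112, 0], [0, 0, 0], 94]])

```text
time_s: 1.7
ee_pos: [0.4886, 0.2022, 0.2746]
eef_rot: [-3.14, 0.0, 1.575]
force: [-0.0, -0.0, -0.4]
grip_width: 0.094
```

```bash
python3 - <<'E'
from h import *
w=cam("wrist");w=cam("wrist"); w=cam("wrist","w3"); o=ctrl.get_obs();print(o["ee_pos"],o["eef_rot"],o["joint_vel"].round(3))
E
```

```text
[0.489902   0.19954659 0.27501249] [-3.14093368e+00  3.27960133e-04  1.57056226e+00] [-0.017  0.    -0.006  0.003  0.002  0.002]
```

View pics/w3.png

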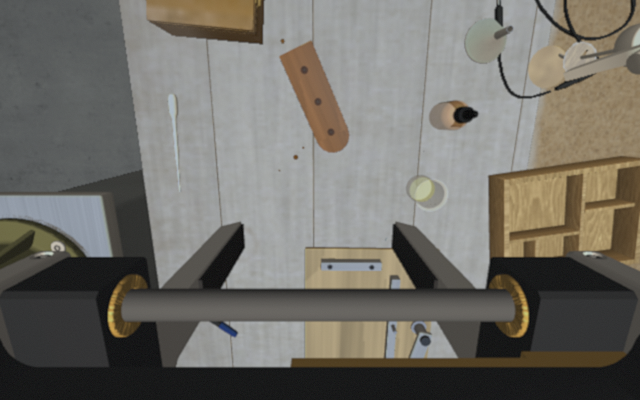

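The strip lies at about (315,97): square end upper left near the carton, three dark marks visible, round end at lower right (335,140). Measuring it by mask.

```bash
python3 - <<'E'
from h import *
w=cam("wrist"); f=w["frame"]; hsv=cv2.cvtColor(f,cv2.COLOR_RGB2HSV)
print(hsv[90,312],hsv[60,292],hsv[20,200],hsv[50,240])
m=np.zeros(f.shape[:2],np.uint8); m[36:158,274:356]=(hsv[36:158,274:356,1]>70)*255
m=cv2.morphologyEx(m,cv2.MORPH_CLOSE,np.ones((7,7)))
n,l,st,ce=cv2.connectedComponentsWithStats(m);i=1+np.argmax(st[1:,4]);print(st[i])
cs,_=cv2.findContours((l==i).astype(np.uint8),cv2.RETR_EXTERNAL,cv2.CHAIN_APPROX_NONE)
c=cs[0][:,0,:]
P=np.array([onz(w,u,.02)[:2]*1000 for u in c]).astype(np.float32)
r=cv2.minAreaRect(P);print(r,cv2.boxPoints(r))
# dark marks
g=f.sum(2).astype(int)
k=((l==i)&(g<200)).astype(np.uint8);print(g[90,312])
n2,l2,s2,c2=cv2.connectedComponentsWithStats(k)
for j in range(1,n2):
    if s2[j,4]>4: print("mark",c2[j],s2[j,4],onz(w,c2[j],.02))
crop(f,260,20,380,170,4,"w3c")
s=[0.57571591,-0.03461744,-0.01046947]
# carton height corners, dropper, beaker
for n,uv in [("carton low corner",(263,44)),("dropper",(440,117)),("beaker",(424,190))]: print(n,onz(w,uv,0))
E
```

```text
[ 14 107 131] [ 14 117 139] [ 18 100 148] [100   5 161]
[ 280   41   68  111 3633]
((489.4971923828125, 299.1367492675781), (46.7052116394043, 147.0652313232422), 24.013288497924805) [[438.24176 356.8019 ]
 [498.08975 222.46498]
 [540.7526  241.47159]
 [480.90463 375.80853]]
308
mark [302.54545455  68.36363636] 11 [0.47015527 0.34088372 0.02      ]
mark [316.4  99.6] 5 [0.48874997 0.30079968 0.02      ]
mark [330.   131.25] 12 [0.50790454 0.25817497 0.02      ]
carton low corner [0.41491754 0.37555131 0.        ]
dropper [0.66931563 0.27795095 0.        ]
beaker [0.65524174 0.1686575  0.        ]
```

View pics/w3c.png

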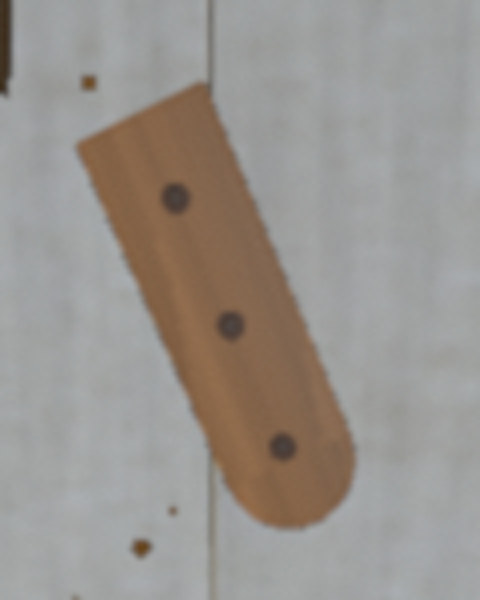

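Strip: centre (0.4895, 0.299), yaw +24°, measured 47×147 mm at top height against the true 48×150. The marks are collinear and up. Going above it and turning.

Call:
jog_arm(moves=[[[0, 25, -30], [0, 0, 1.2], 94], [[0, 50, -60], [0, 0, 2.4], 94], [[0, 75, -90], [0, 0, 3.6], 94], [[0, 99, -120], [0, 0, 4.8], 94], [[0, 99, -150], [0, 0, 4.8], 94]])

```text
time_s: 2.32
ee_pos: [0.4899, 0.3011, 0.1238]
eef_rot: [3.141, -0.0, 1.997]
force: [0.6, 0.7, -0.2]
grip_width: 0.0939
```

Call:
jog_arm(moves=[[[0, 0, -30], [0, 0, 0], 94], [[0, 0, -60], [0, 0, 0], 94], [[0, 0, -60], [0, 0, 0], 94], [[0, 0, -60], [0, 0, 0], 94], [[0, 0, -60], [0, 0, 0], 94]])

```text
time_s: 2.73
ee_pos: [0.491, 0.2989, 0.0673]
eef_rot: [3.14, -0.0, 1.989]
force: [-0.3, 0.1, -0.0]
grip_width: 0.0939
```

```bash
python3 - <<'E'
from h import *
w=cam("wrist","w4"); o=ctrl.get_obs();print(o["ee_pos"],o["eef_rot"],o["qpos"].round(2))
s=cam("scene"); crop(s["frame"],220,190,400,350,4,"s4")
E
```

```text
[0.4911828  0.29910905 0.06770207] [ 3.13849526e+00 -2.30810252e-04  1.98896995e+00] [0.48 0.5  1.58 0.   1.05 0.07]
```

View pics/w4.png

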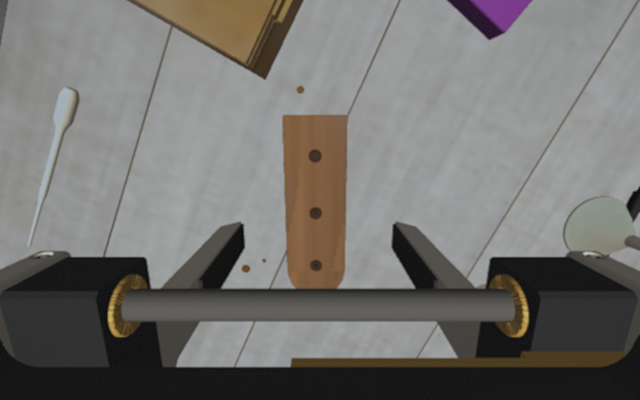

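View pics/s4.png

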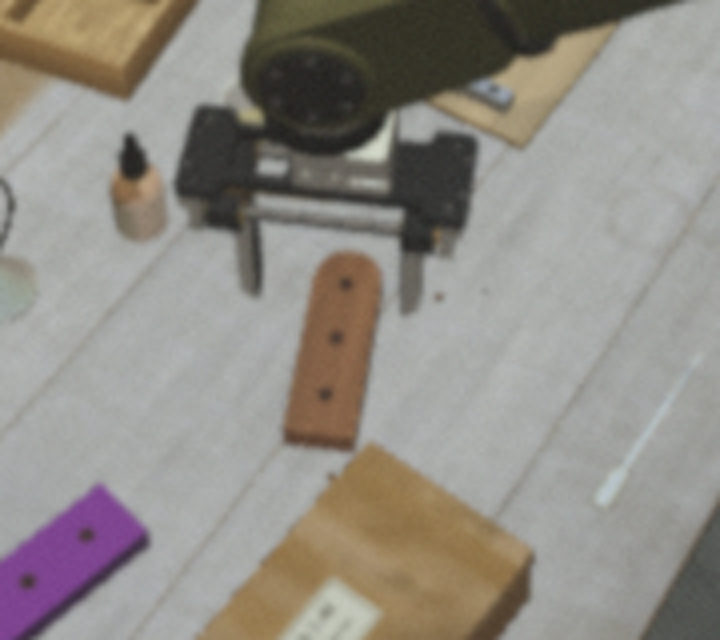

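The strip is centred between the fingers and aligned with them, so I'll descend and grip.

Call:
jog_arm(moves=[[[0, 0, -30], [0, 0, 0], 94], [[0, 0, -58], [0, 0, 0], 94], [[0, 0, -62], [0, 0, 0], 94], [[0, 0, -62], [0, 0, 0], 94], [[0, 0, -62], [0, 0, 0], 94]], squeeze=25)

```text
time_s: 3.25
ee_pos: [0.4909, 0.2994, 0.0053]
eef_rot: [3.14, -0.0, 1.99]
force: [-0.2, 0.1, 0.4]
grip_width: 0.0941
```

Call:
jog_arm(moves=[[[0, 0, 0], [0, 0, 0], 40], [[0, 0, 0], [0, 0, 0], 40], [[0, 0, 0], [0, 0, 0], 40], [[0, 0, 0], [0, 0, 0], 40], [[0, 0, 0], [0, 0, 0], 40]], squeeze=25)

```text
time_s: 3.67
ee_pos: [0.4901, 0.2991, 0.0039]
eef_rot: [3.141, -0.0, 1.99]
force: [0.2, 0.2, 0.4]
grip_width: 0.0644
```

Call:
jog_arm(moves=[[[0, 0, 0], [0, 0, 0], 40], [[0, 0, 0], [0, 0, 0], 40], [[0, 0, 0], [0, 0, 0], 40], [[0, 0, 0], [0, 0, 0], 40], [[0, 0, 0], [0, 0, 0], 40]])

```text
time_s: 4.08
ee_pos: [0.49, 0.299, 0.0035]
eef_rot: [-3.141, 0.0, 1.99]
force: [-1.3, -0.8, 2.1]
grip_width: 0.0478
```

Gripped, width 47.8 mm. Lift and carry.

Call:
jog_arm(moves=[[[0, 0, 25], [0, 0, 0], 40], [[0, 0, 60], [0, 0, 0], 40], [[0, 0, 95], [0, 0, 0], 40], [[5, -30, 100], [0, 0, -0.5], 40], [[10, -60, 100], [0, 0, -1.2], 40]], squeeze=35)

```text
time_s: 4.5
ee_pos: [0.5008, 0.2395, 0.106]
eef_rot: [3.137, -0.0, 1.886]
force: [0.8, -0.5, -1.0]
grip_width: 0.0478
```

Call:
jog_arm(moves=[[[6, -35, 0], [0, 0, -0.8], 40], [[12, -70, 0], [0, 0, -1.6], 40], [[18, -105, 0], [0, 0, -2.4], 40], [[24, -140, 0], [0, 0, -3.2], 40], [[30, -170, 0], [0, 0, -3.73], 40]])

```text
time_s: 4.92
ee_pos: [0.5299, 0.0669, 0.1034]
eef_rot: [-3.141, 0.0, 1.555]
force: [0.3, 0.9, -0.8]
grip_width: 0.0477
```

Call:
jog_arm(moves=[[[7, -35, 0], [0, 0, 0], 40], [[14, -70, 0], [0, 0, 0], 40], [[20, -106, 0], [0, 0, 0], 40], [[20, -106, 0], [0, 0, 0], 40], [[20, -106, 0], [0, 0, 0], 40]])

```text
time_s: 5.33
ee_pos: [0.5499, -0.0385, 0.1031]
eef_rot: [-3.141, -0.0, 1.557]
force: [-0.3, -0.1, -1.6]
grip_width: 0.0476
```

```bash
python3 - <<'E'
from h import *
w=cam("wrist");w=cam("wrist","w5"); o=ctrl.get_obs();print(o["ee_pos"],o["eef_rot"],o["qpos"].round(2),o["force"])
E
```

```text
[ 0.54975909 -0.03645377  0.10321627] [-3.14109116e+00 -2.36913188e-04  1.55951216e+00] [-0.13  0.41  1.63  0.    1.11 -0.12] [ 0.32543276  0.30779565 -1.93001325]
```

View pics/w5.png

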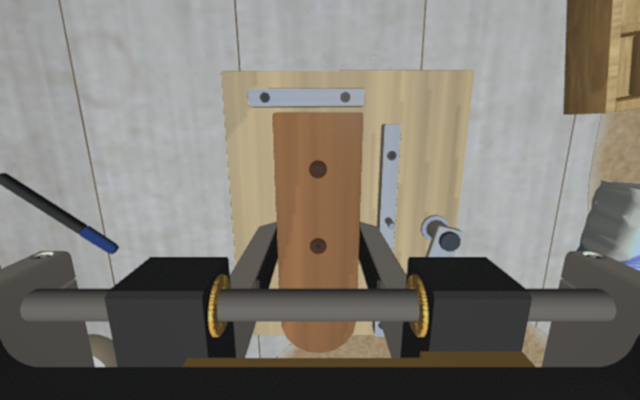

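The strip is held level (centre ≈ (318,220)), parallel to the fence, with the gap to the stop ahead. Lower it onto the bed.

Call:
jog_arm(moves=[[[0, 0, -35], [0, 0, 0], 40], [[0, 0, -65], [0, 0, 0], 40], [[0, 0, -78], [0, 0, 0], 40], [[0, 0, -84], [0, 0, 0], 40], [[0, 0, -87], [0, 0, 0], 40]])

```text
time_s: 5.85
ee_pos: [0.5497, -0.0359, 0.0158]
eef_rot: [-3.14, -0.0, 1.561]
force: [0.1, -0.6, -1.0]
grip_width: 0.0475
```

Call:
jog_arm(moves=[[[0, 0, 0], [0, 0, 0], 40], [[0, 0, 0], [0, 0, 0], 40]])

```text
time_s: 6.02
ee_pos: [0.5506, -0.0367, 0.0175]
eef_rot: [3.14, 0.0, 1.56]
force: [0.3, -0.6, -0.9]
grip_width: 0.0478
```

Call:
jog_arm(moves=[[[0, 0, -1], [0, 0, 0], 40], [[0, 0, -2], [0, 0, 0], 40], [[0, 0, -2], [0, 0, 0], 40]])

```text
time_s: 6.27
ee_pos: [0.5506, -0.037, 0.0155]
eef_rot: [3.14, 0.0, 1.559]
force: [-1.1, 1.6, 4.1]
grip_width: 0.0473
```

Call:
jog_arm(moves=[[[0, 2, 0], [0, 0, 0], 40], [[0, 4, 0], [0, 0, 0], 40], [[0, 4, 0], [0, 0, 0], 40], [[0, 4, 0], [0, 0, 0], 40]])

```text
time_s: 6.6
ee_pos: [0.5508, -0.0332, 0.0155]
eef_rot: [3.139, 0.001, 1.56]
force: [-0.1, -2.6, 6.0]
grip_width: 0.0477
```

Call:
jog_arm(moves=[[[0, 1, 0], [0, 0, 0], 40], [[0, 2, 0], [0, 0, 0], 40], [[0, 3, 0], [0, 0, 0], 40], [[0, 3, 0], [0, 0, 0], 40]])

```text
time_s: 6.93
ee_pos: [0.5508, -0.0304, 0.0155]
eef_rot: [3.139, 0.001, 1.559]
force: [-0.4, -3.1, 6.7]
grip_width: 0.0477
```

Call:
jog_arm(moves=[[[0, 1, 0], [0, 0, 0], 40], [[0, 2, 0], [0, 0, 0], 40], [[0, 2, 0], [0, 0, 0], 40]])

```text
time_s: 7.18
ee_pos: [0.5508, -0.0292, 0.0155]
eef_rot: [3.139, 0.002, 1.56]
force: [-0.7, -11.6, 5.6]
grip_width: 0.0475
```

The square end met the stop at y ≈ -0.029, as predicted. Release, partly open so the finger clears the fence, then lift.

Call:
jog_arm(moves=[[[0, 0, 0], [0, 0, 0], 72], [[0, 0, 0], [0, 0, 0], 72], [[0, 0, 0], [0, 0, 0], 72], [[0, 0, 0], [0, 0, 0], 72], [[0, 0, 0], [0, 0, 0], 72]])

```text
time_s: 7.6
ee_pos: [0.5499, -0.0279, 0.0144]
eef_rot: [-3.141, -0.0, 1.56]
force: [0.1, 0.3, 0.5]
grip_width: 0.0716
```

Call:
jog_arm(moves=[[[0, 0, 35], [0, 0, 0], 72], [[0, 0, 70], [0, 0, 0], 30], [[-30, 0, 70], [0, 0, 0], 0], [[-70, 0, 70], [0, 0, 0], 0], [[-75, 0, 70], [0, 0, 0], 0]])

```text
time_s: 8.02
ee_pos: [0.4696, -0.0274, 0.0834]
eef_rot: [-3.137, -0.001, 1.56]
force: [-0.5, -0.4, -0.5]
grip_width: 0.0486
```

Call:
jog_arm(moves=[[[0, 0, 0], [0, 0, 0], 0], [[0, 0, 0], [0, 0, 0], 0], [[0, 0, 0], [0, 0, 0], 0], [[0, 0, 0], [0, 0, 0], 0]])

```text
time_s: 8.35
ee_pos: [0.476, -0.028, 0.0844]
eef_rot: [3.141, -0.0, 1.559]
force: [-0.7, -0.0, 0.2]
grip_width: 0.0219
```

```bash
python3 - <<'E'
from h import *
w=cam("wrist","w6"); o=ctrl.get_obs();print(o["ee_pos"],o["eef_rot"],o["qpos"].round(2),o["force"],o["grip_width"])
E
```

```text
[ 0.47577049 -0.02801191  0.08429304] [ 3.14152079e+00 -3.49596876e-05  1.55953615e+00] [-0.14  0.28  1.85  0.    1.01 -0.12] [-0.33013649 -0.21934637 -0.45039031] 0.01798157892208765
```

View pics/w6.png

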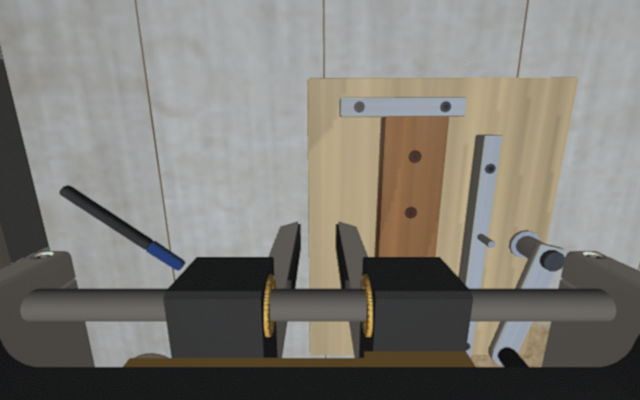

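The strip lies marks-up on the bed, square end at the stop (x≈380–447, y≈116), with a gap to the fence. Next I'll lower the closed fingers on its -x side and push toward the fence.

Call:
jog_arm(moves=[[[0, 0, -30], [0, 0, 0], 0], [[0, 0, -55], [0, 0, 0], 0], [[0, 0, -65], [0, 0, 0], 0], [[0, 0, -65], [0, 0, 0], 0], [[0, 0, -65], [0, 0, 0], 0]])

```text
time_s: 8.82
ee_pos: [0.4754, -0.028, 0.0197]
eef_rot: [-3.141, -0.0, 1.56]
force: [0.3, -0.1, 0.1]
grip_width: 0.0005
```

Call:
jog_arm(moves=[[[10, 0, 0], [0, 0, 0], 0], [[20, 0, 0], [0, 0, 0], 0], [[30, 0, 0], [0, 0, 0], 0], [[35, 0, 0], [0, 0, 0], 0], [[40, 0, 0], [0, 0, 0], 0]])

```text
time_s: 9.23
ee_pos: [0.5159, -0.028, 0.0206]
eef_rot: [3.14, 0.0, 1.56]
force: [-2.4, -0.0, 2.6]
grip_width: 0.0004
```

Call:
jog_arm(moves=[[[5, 0, 0], [0, 0, 0], 0], [[10, 0, 0], [0, 0, 0], 0], [[15, 0, 0], [0, 0, 0], 0], [[20, 0, 0], [0, 0, 0], 0], [[22, 0, 0], [0, 0, 0], 0]])

```text
time_s: 9.65
ee_pos: [0.5376, -0.028, 0.0195]
eef_rot: [3.141, 0.0, 1.559]
force: [-1.9, 0.2, 1.3]
grip_width: 0.0002
```

Call:
jog_arm(moves=[[[2, 0, 0], [0, 0, 0], 0], [[4, 0, 0], [0, 0, 0], 0], [[6, 0, 0], [0, 0, 0], 0], [[6, 0, 0], [0, 0, 0], 0]])

```text
time_s: 9.98
ee_pos: [0.5432, -0.028, 0.0193]
eef_rot: [3.142, -0.0, 1.559]
force: [-0.4, -0.4, -0.5]
grip_width: 0.0005
```

Call:
jog_arm(moves=[[[1, 0, 0], [0, 0, 0], 0], [[2, 0, 0], [0, 0, 0], 0], [[2, 0, 0], [0, 0, 0], 0]])

```text
time_s: 10.23
ee_pos: [0.5438, -0.0278, 0.0193]
eef_rot: [-3.138, -0.0, 1.56]
force: [-10.5, -0.5, 6.2]
grip_width: 0.0005
```

Call:
jog_arm(moves=[[[1, 0, 0], [0, 0, 0], 0], [[1, 0, 0], [0, 0, 0], 0], [[-10, 0, 0], [0, 0, 0], 0], [[-20, 0, 20], [0, 0, 0], 0], [[-20, 0, 50], [0, 0, 0], 0]])

```text
time_s: 10.65
ee_pos: [0.5224, -0.0277, 0.0677]
eef_rot: [-3.136, -0.001, 1.559]
force: [-0.6, -0.1, 0.2]
grip_width: 0.0006
```

Call:
jog_arm(moves=[[[15, -40, 20], [0, 0, 0], 0], [[35, -75, 20], [0, 0, 0], 0], [[55, -107, 20], [0, 0, 0], 0], [[55, -107, 20], [0, 0, 0], 0], [[55, -107, 20], [0, 0, 0], 0]])

```text
time_s: 11.07
ee_pos: [0.5803, -0.1363, 0.089]
eef_rot: [3.141, -0.0, 1.557]
force: [-0.3, -0.3, -0.9]
grip_width: 0.0004
```

```bash
python3 - <<'E'
from h import *
w=cam("wrist");w=cam("wrist","w7"); o=ctrl.get_obs();print(o["ee_pos"],o["eef_rot"],o["force"],o["grip_width"])
E
```

```text
[ 0.57960242 -0.13434553  0.08909612] [-3.14103030e+00 -3.89738159e-04  1.55956708e+00] [ 0.38507217 -0.49525072 -0.38084973] -3.40077759758417e-05
```

View pics/w7.png

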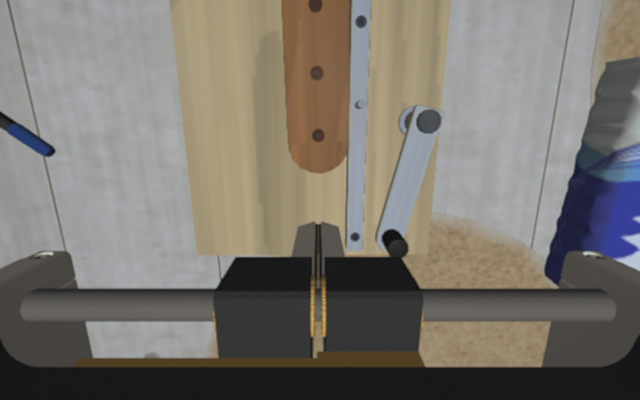

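The strip is alongside the fence (edge x≈350). The round end at (318,172) lies straight ahead of the closed fingers. Lower and push +y.

Call:
jog_arm(moves=[[[0, 0, -35], [0, 0, 0], 0], [[0, 0, -60], [0, 0, 0], 0], [[0, 0, -69], [0, 0, 0], 0], [[0, 0, -69], [0, 0, 0], 0], [[0, 0, -69], [0, 0, 0], 0]])

```text
time_s: 11.58
ee_pos: [0.5803, -0.1344, 0.0213]
eef_rot: [3.141, 0.0, 1.56]
force: [0.0, -0.6, 0.9]
grip_width: 0.0004
```

Call:
jog_arm(moves=[[[0, 6, 0], [0, 0, 0], 0], [[0, 12, 0], [0, 0, 0], 0], [[0, 17, 0], [0, 0, 0], 0], [[0, 19, 0], [0, 0, 0], 0], [[0, 19, 0], [0, 0, 0], 0]])

```text
time_s: 12.0
ee_pos: [0.5802, -0.1153, 0.0209]
eef_rot: [3.141, 0.0, 1.56]
force: [-0.2, 0.3, -0.2]
grip_width: 0.0006
```

Call:
jog_arm(moves=[[[0, 1, 0], [0, 0, 0], 0], [[0, 2, 0], [0, 0, 0], 0], [[0, 2, 0], [0, 0, 0], 0]])

```text
time_s: 12.25
ee_pos: [0.58, -0.1141, 0.0205]
eef_rot: [3.142, 0.0, 1.559]
force: [0.3, -0.1, 0.5]
grip_width: 0.0007
```

Call:
jog_arm(moves=[[[0, 1, 0], [0, 0, 0], 0], [[0, 2, 0], [0, 0, 0], 0], [[0, 2, 0], [0, 0, 0], 0]])

```text
time_s: 12.5
ee_pos: [0.58, -0.1136, 0.0206]
eef_rot: [3.141, 0.002, 1.559]
force: [-0.8, -10.8, -0.4]
grip_width: 0.0004
```

Call:
jog_arm(moves=[[[0, 1, 0], [0, 0, 0], 0], [[0, 2, 0], [0, 0, 0], 0], [[0, 2, 0], [0, 0, 0], 0]])

```text
time_s: 12.75
ee_pos: [0.5801, -0.1134, 0.0208]
eef_rot: [3.141, 0.005, 1.559]
force: [-2.0, -22.5, -0.5]
grip_width: 0.0001
```

Seated at y ≈ -0.1135, as predicted (22 N). Back off, re-seat against the fence, then view.

Call:
jog_arm(moves=[[[0, -12, 0], [0, 0, 0], 0], [[0, -24, 0], [0, 0, 0], 0], [[0, -24, 35], [0, 0, 0], 0], [[-30, -10, 60], [0, 0, 0], 0], [[-60, 20, 60], [0, 0, 0], 0]])

```text
time_s: 13.17
ee_pos: [0.5222, -0.0929, 0.0844]
eef_rot: [3.135, 0.001, 1.557]
force: [1.2, 1.1, 0.6]
grip_width: 0.0007
```

Call:
jog_arm(moves=[[[0, 40, 0], [0, 0, 0], 0], [[0, 50, -35], [0, 0, 0], 0], [[0, 50, -60], [0, 0, 0], 0], [[0, 50, -60], [0, 0, 0], 0], [[5, 50, -60], [0, 0, 0], 0]])

```text
time_s: 13.58
ee_pos: [0.5248, -0.0408, 0.0201]
eef_rot: [-3.139, -0.001, 1.559]
force: [-0.3, 0.4, 0.3]
grip_width: -0.0
```

Call:
jog_arm(moves=[[[5, 0, 0], [0, 0, 0], 0], [[10, 0, 0], [0, 0, 0], 0], [[15, 0, 0], [0, 0, 0], 0], [[18, 0, 0], [0, 0, 0], 0], [[18, 0, 0], [0, 0, 0], 0]])

```text
time_s: 14.0
ee_pos: [0.5439, -0.0408, 0.021]
eef_rot: [-3.141, 0.0, 1.559]
force: [-0.9, -0.3, 1.2]
grip_width: 0.0008
```

Call:
jog_arm(moves=[[[1, 0, 0], [0, 0, 0], 0], [[2, 0, 0], [0, 0, 0], 0], [[3, 0, 0], [0, 0, 0], 0], [[3, 0, 0], [0, 0, 0], 0]])

```text
time_s: 14.33
ee_pos: [0.5444, -0.0406, 0.0206]
eef_rot: [-3.136, -0.0, 1.56]
force: [-20.3, -0.9, 15.6]
grip_width: 0.0005
```

Call:
jog_arm(moves=[[[-10, 0, 0], [0, 0, 0], 0], [[-25, 0, 0], [0, 0, 0], 0], [[-25, 0, 35], [0, 0, 0], 0], [[-15, -30, 70], [0, 0, 0], 0], [[5, -60, 100], [0, 0, 0], 0]])

```text
time_s: 14.75
ee_pos: [0.547, -0.0937, 0.116]
eef_rot: [3.141, 0.0, 1.561]
force: [1.8, -0.1, 0.6]
grip_width: 0.0007
```

Call:
jog_arm(moves=[[[20, -20, 30], [0, 0, 0], 0], [[25, -30, 50], [0, 0, 0], 0], [[25, -30, 50], [0, 0, 0], 0], [[25, -30, 50], [0, 0, 0], 0]])

```text
time_s: 15.08
ee_pos: [0.5725, -0.1242, 0.164]
eef_rot: [3.14, 0.0, 1.559]
force: [-0.4, 0.3, -1.4]
grip_width: 0.0005
```

```bash
python3 - <<'E'
from h import *
w=cam("wrist");w=cam("wrist","w8"); o=ctrl.get_obs();print(o["ee_pos"],o["eef_rot"],o["force"],o["grip_width"])
crop(w["frame"],210,0,450,210,3.3 if 0 else 2.85,"w8c")
crop(w["frame"],270,10,390,130,5,"w8d")
E
```

```text
[ 0.57153293 -0.12315498  0.16228548] [-3.13983679e+00 -5.71243345e-04  1.55969526e+00] [-0.62048111  1.04568341 -0.46910547] 0.000646386713772948
```

View pics/w8c.png

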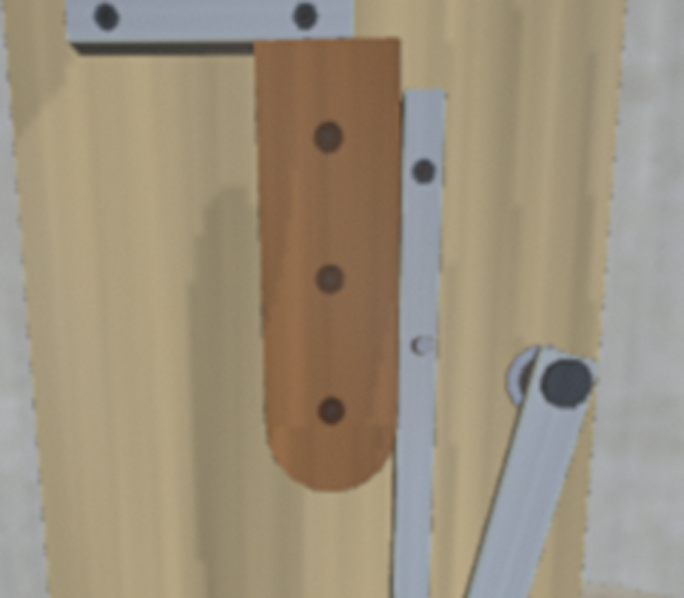

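View pics/w8d.png

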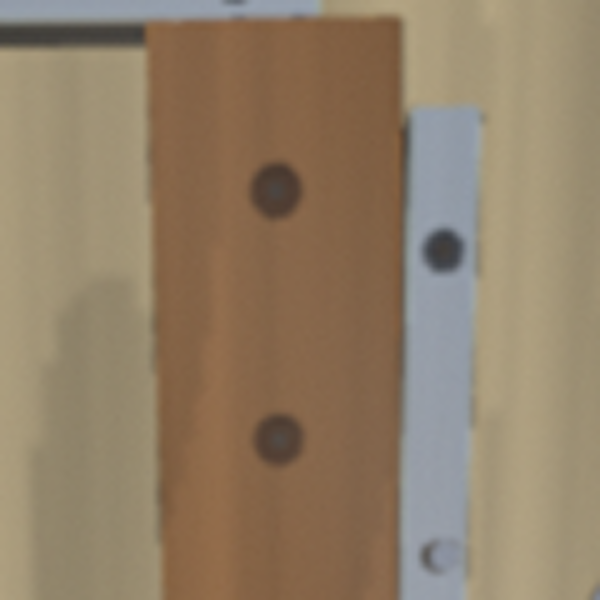

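```bash
cat >> h.py <<'E'
def gap(w,lo_y=-0.09,hi_y=0.03,verbose=True):
    """strip +x edge (z .032) and fence inner edge (z .028), per world y"""
    f=w["frame"].astype(float); g=cv2.GaussianBlur(f[:,:,2]-f[:,:,0],(0,0),.6)
    A=[];B=[]
    for y in np.arange(lo_y,hi_y,.004):
        u,v=proj(w,[.606+.0105*(y-.03),y,.03]); r=int(round(v)); 
        if r<2 or r>215: continue
        x=np.arange(int(u)-9,int(u)+9); p=g[r,x]
        # from right: alu (+15) -> wood(-60): crossing at -20
        A.append((y,u,r,[int(q) for q in p]))
    return A
E
python3 - <<'E'
from h import *
w=cam("wrist")
for y,u,r,p in gap(w)[::3]: print(round(y,3),round(u,1),r,p)
f=w["frame"].astype(int)
for r in (40,60,80,120): print(r,f[r,342:358].sum(1))
# strip left edge (z .032 top-left) and square end line
g=cv2.GaussianBlur((w["frame"].astype(float)[:,:,0]-w["frame"][:,:,2]),(0,0),.6)
pts=[]
for r in range(20,145):
    row=g[r,285:325]; j=np.where((row[:-1]<52)&(row[1:]>=52))[0]
    if r%25==0: print(r,row.astype(int)[:30])
E
```

```text
-0.09 349.0 159 [-60, -60, -59, -60, -60, -61, -61, -58, -48, -27, -4, 10, 17, 20, 19, 19, 19, 19]
-0.078 349.3 148 [-63, -63, -63, -64, -64, -64, -63, -62, -59, -38, -5, 13, 18, 18, 17, 17, 18, 18]
-0.066 349.6 136 [-57, -58, -59, -61, -62, -62, -61, -61, -60, -44, -12, 9, 16, 17, 17, 16, 17, 16]
-0.054 349.9 124 [-56, -55, -54, -54, -56, -58, -59, -60, -60, -48, -17, 6, 14, 15, 13, 10, 7, 9]
-0.042 350.2 111 [-54, -54, -54, -54, -54, -54, -56, -58, -52, -24, 2, 12, 15, 15, 15, 14, 15, 15]
-0.03 350.5 99 [-54, -53, -54, -54, -54, -54, -54, -54, -49, -24, 0, 12, 15, 15, 15, 15, 15, 15]
-0.018 350.8 86 [-55, -55, -55, -55, -55, -55, -55, -55, -49, -25, -2, 10, 15, 15, 17, 17, 17, 17]
-0.006 351.1 73 [-56, -56, -57, -57, -57, -57, -57, -53, -34, -9, 7, 15, 17, 18, 18, 17, 18, 18]
0.006 351.4 59 [-58, -57, -58, -58, -58, -59, -59, -55, -40, -13, 5, 15, 17, 14, 8, 2, -2, -3]
0.018 351.8 45 [-59, -59, -59, -59, -60, -60, -60, -59, -47, -19, 3, 14, 19, 20, 20, 19, 19, 19]
40 [289 290 288 290 292 288 287 275 242 265 397 462 475 473 476 478]
60 [290 299 296 295 296 299 296 276 239 273 410 467 428 311 221 198]
80 [301 302 302 304 304 301 298 283 278 389 460 476 469 478 480 475]
120 [295 298 304 317 321 321 317 342 396 455 482 475 414 319 313 388]
25 [41 41 41 41 42 42 42 42 41 41 41 42 43 42 42 52 61 63 62 62 62 61 60 61
 60 60 61 62 62 64]
50 [41 41 41 41 41 41 42 42 42 41 42 42 43 43 44 48 56 61 62 62 62 61 60 59
 60 60 60 61 62 63]
75 [36 37 37 37 38 39 38 38 38 38 39 39 39 40 40 44 52 60 62 62 62 62 60 60
 60 61 62 63 65 67]
100 [36 37 37 38 39 39 38 38 39 39 39 39 40 40 40 39 41 53 61 61 61 62 64 67
 67 68 68 69 69 69]
125 [38 38 37 38 38 39 39 39 39 38 39 39 39 40 40 40 41 45 56 65 67 68 67 68
 68 69 69 70 70 70]
```

A 1 px dark sliver shows between strip and fence near the square end (crop (405,150)) and vanishes toward the round end. So the strip is slightly turned, and I'll push again nearer the square end.

Call:
jog_arm(moves=[[[-15, 36, -15], [0, 0, 0], 0], [[-30, 72, -30], [0, 0, 0], 0], [[-45, 108, -40], [0, 0, 0], 0], [[-55, 133, -70], [0, 0, 0], 0], [[-55, 133, -105], [0, 0, 0], 0]])

```text
time_s: 15.65
ee_pos: [0.5157, 0.0134, 0.0584]
eef_rot: [3.14, -0.0, 1.563]
force: [1.6, -0.8, -1.0]
grip_width: 0.0008
```

Call:
jog_arm(moves=[[[0, 0, -25], [0, 0, 0], 0], [[0, 0, -37], [0, 0, 0], 0], [[0, 0, -37], [0, 0, 0], 0], [[10, 0, -37], [0, 0, 0], 0], [[20, 0, -37], [0, 0, 0], 0]])

```text
time_s: 16.07
ee_pos: [0.5372, 0.0096, 0.0219]
eef_rot: [-3.141, -0.0, 1.56]
force: [-0.7, -0.7, 0.6]
grip_width: 0.0004
```

Call:
jog_arm(moves=[[[3, 0, 0], [0, 0, 0], 0], [[6, 0, 0], [0, 0, 0], 0], [[8, 0, 0], [0, 0, 0], 0], [[8, 0, 0], [0, 0, 0], 0]])

```text
time_s: 16.4
ee_pos: [0.545, 0.0094, 0.0217]
eef_rot: [-3.141, -0.0, 1.56]
force: [0.1, 0.6, 0.1]
grip_width: 0.0002
```

Call:
jog_arm(moves=[[[1, 0, 0], [0, 0, 0], 0], [[2, 0, 0], [0, 0, 0], 0], [[2, 0, 0], [0, 0, 0], 0], [[2, 0, 0], [0, 0, 0], 0]])

```text
time_s: 16.73
ee_pos: [0.5454, 0.0094, 0.0214]
eef_rot: [-3.137, -0.0, 1.56]
force: [-13.7, 0.5, 9.3]
grip_width: 0.0007
```

Call:
jog_arm(moves=[[[1, 0, 0], [0, 0, 0], 0], [[2, 0, 0], [0, 0, 0], 0], [[2, 0, 0], [0, 0, 0], 0]])

```text
time_s: 16.98
ee_pos: [0.5456, 0.0094, 0.0213]
eef_rot: [-3.132, -0.0, 1.56]
force: [-27.9, -0.4, 19.0]
grip_width: 0.0007
```

Call:
jog_arm(moves=[[[-10, 0, 0], [0, 0, 0], 0], [[-25, 0, 0], [0, 0, 0], 0], [[-25, 0, 40], [0, 0, 0], 0], [[0, -35, 65], [0, 0, 0], 0], [[20, -70, 85], [0, 0, 0], 0]])

```text
time_s: 17.4
ee_pos: [0.5647, -0.0517, 0.104]
eef_rot: [3.139, 0.0, 1.562]
force: [1.1, 0.1, 0.8]
grip_width: 0.0003
```

Call:
jog_arm(moves=[[[20, -15, 15], [0, 0, 0], 0], [[32, -25, 20], [0, 0, 0], 0], [[32, -25, 20], [0, 0, 0], 0], [[32, -25, 20], [0, 0, 0], 0], [[32, -25, 20], [0, 0, 0], 0]])

```text
time_s: 17.82
ee_pos: [0.5952, -0.0764, 0.1206]
eef_rot: [-3.14, -0.0, 1.56]
force: [0.1, 0.1, 0.5]
grip_width: 0.0001
```

```bash
python3 - <<'E'
from h import *
w=cam("wrist");w=cam("wrist","w9"); o=ctrl.get_obs();print(o["ee_pos"],o["eef_rot"],o["force"],w["p"])
crop(w["frame"],210,0,390,200,3,"w9c")
E
```

```text
[ 0.59532243 -0.07625973  0.12085807] [-3.14048264e+00 -2.43833387e-04  1.56021830e+00] [0.33240751 0.23516189 0.37396794] [ 0.59665447 -0.00631362  0.29865182]
```

View pics/w9c.png

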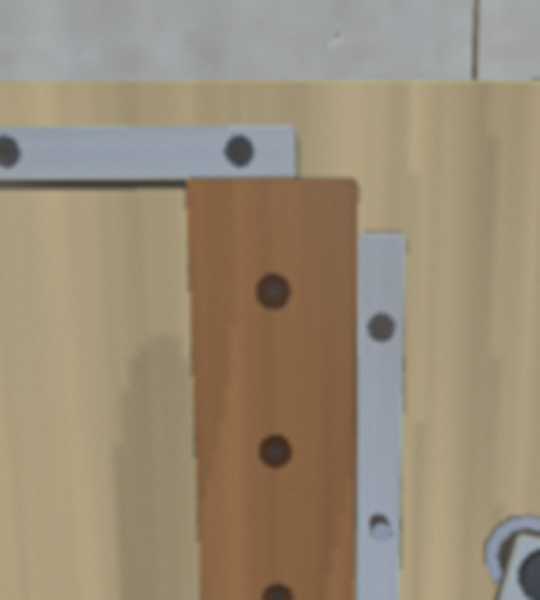

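Now flush along the whole visible fence (no sliver at crop x≈358), and the square end at the stop shows no gap. One last gentle +y nudge at the round end.

Call:
jog_arm(moves=[[[-7, -30, 0], [0, 0, 0], 0], [[-15, -58, -10], [0, 0, 0], 0], [[-15, -58, -45], [0, 0, 0], 0], [[-15, -58, -80], [0, 0, 0], 0], [[-15, -58, -99], [0, 0, 0], 0]])

```text
time_s: 18.33
ee_pos: [0.579, -0.1344, 0.0188]
eef_rot: [-3.138, -0.001, 1.559]
force: [0.1, 0.9, -0.8]
grip_width: 0.0005
```

Call:
jog_arm(moves=[[[0, 0, 0], [0, 0, 0], 0], [[0, 7, 0], [0, 0, 0], 0], [[0, 14, 0], [0, 0, 0], 0], [[0, 20, 0], [0, 0, 0], 0], [[0, 20, 0], [0, 0, 0], 0]])

```text
time_s: 18.75
ee_pos: [0.582, -0.1141, 0.0242]
eef_rot: [3.139, 0.001, 1.561]
force: [0.3, -0.4, 0.1]
grip_width: 0.0005
```

Call:
jog_arm(moves=[[[0, 1, 0], [0, 0, 0], 0], [[0, 2, 0], [0, 0, 0], 0], [[0, 3, 0], [0, 0, 0], 0], [[0, 3, 0], [0, 0, 0], 0]])

```text
time_s: 19.08
ee_pos: [0.5819, -0.1136, 0.0239]
eef_rot: [3.139, 0.003, 1.559]
force: [-1.1, -12.1, 3.8]
grip_width: 0.0002
```

Seated again at the same y. Working out waypoints for pushing the knob along its arc.

Call:
jog_arm(moves=[[[0, -15, 0], [0, 0, 0], 0], [[0, -25, 10], [0, 0, 0], 0], [[0, -25, 50], [0, 0, 0], 0], [[20, -33, 85], [0, 0, 0], 0], [[20, -63, 120], [0, 0, 0], 0]])

```text
time_s: 19.5
ee_pos: [0.6028, -0.1709, 0.1424]
eef_rot: [3.14, -0.001, 1.562]
force: [1.2, 0.4, 1.5]
grip_width: 0.0002
```

Call:
jog_arm(moves=[[[5, -30, 0], [0, 0, 0], 0], [[5, -30, 0], [0, 0, 0], 0], [[5, -30, 0], [0, 0, 0], 0], [[5, -30, 0], [0, 0, 0], 0]])

```text
time_s: 19.83
ee_pos: [0.6056, -0.2021, 0.1388]
eef_rot: [-3.141, -0.001, 1.559]
force: [-0.2, -0.1, 1.4]
grip_width: 0.0004
```

```bash
python3 - <<'E'
from h import *
w=cam("wrist");w=cam("wrist","w10"); o=ctrl.get_obs();print(o["ee_pos"],o["eef_rot"],o["force"],w["p"])
pv=np.array([.6604,-.0655])
for th in (.2,.25,.3,.35): 
    a=th+.0105; print(th,proj(w,[*(pv+.092*np.array([-np.sin(a),-np.cos(a)])),.068]))
crop(w["frame"],260,0,460,200,3,"w10c")
for th in np.arange(.2,1.62,.1):
    a=th+.0105; K=pv+.092*np.array([-np.sin(a),-np.cos(a)]); u=np.array([np.cos(a),-np.sin(a)])
    for d in np.arange(0,.04,.0002):
        q=np.maximum(np.abs(d*u)-[.0125,.008],0)
        if np.hypot(*q)>=.008: break
    print(round(th,2),"K",K.round(4),"TCP",(K+d*u).round(4))
E
```

```text
[ 0.60580281 -0.2014083   0.13871919] [-3.14071979e+00 -6.01239184e-04  1.56009420e+00] [-0.48255862 -0.44595243  0.06342255] [ 0.6071303  -0.13170604  0.31673698]
0.2 [359.3271279 152.401742 ]
0.25 [353.92969365 151.15252902]
0.3 [348.59705726 149.62785779]
0.35 [343.33936034 147.82955585]
0.2 K [ 0.6412 -0.1555] TCP [ 0.6617 -0.1599]
0.3 K [ 0.6323 -0.1531] TCP [ 0.6529 -0.1597]
0.4 K [ 0.6237 -0.1499] TCP [ 0.6442 -0.1588]
0.5 K [ 0.6154 -0.1458] TCP [ 0.6353 -0.1569]
0.6 K [ 0.6077 -0.1409] TCP [ 0.6265 -0.1541]
0.7 K [ 0.6004 -0.1352] TCP [ 0.6175 -0.15  ]
0.8 K [ 0.5937 -0.1289] TCP [ 0.6086 -0.1446]
0.9 K [ 0.5877 -0.1219] TCP [ 0.6002 -0.138 ]
1.0 K [ 0.5825 -0.1144] TCP [ 0.5926 -0.1305]
1.1 K [ 0.578  -0.1064] TCP [ 0.586  -0.1225]
1.2 K [ 0.5743 -0.0979] TCP [ 0.5804 -0.114 ]
1.3 K [ 0.5715 -0.0892] TCP [ 0.5758 -0.1052]
1.4 K [ 0.5696 -0.0802] TCP [ 0.5722 -0.0964]
1.5 K [ 0.5686 -0.071 ] TCP [ 0.5695 -0.0872]
1.6 K [ 0.5685 -0.0618] TCP [ 0.5678 -0.078 ]
```

View pics/w10.png

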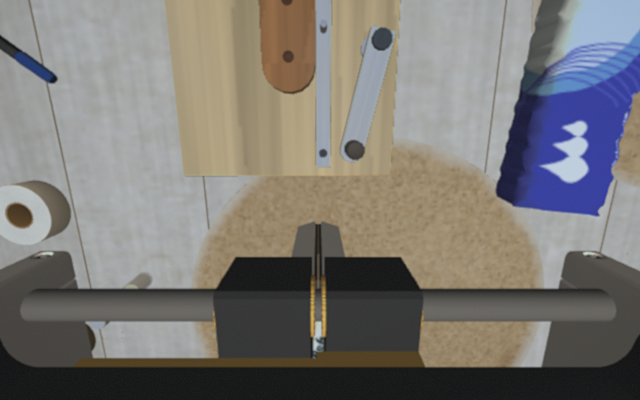

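The knob is at (353,150), which matches θ≈0.255. I'll come down on its +x side.

Call:
jog_arm(moves=[[[30, 15, 0], [0, 0, 0], 0], [[60, 35, 0], [0, 0, 0], 0], [[66, 41, -20], [0, 0, 0], 0], [[66, 41, -55], [0, 0, 0], 0], [[66, 41, -86], [0, 0, 0], 0]])

```text
time_s: 20.35
ee_pos: [0.6724, -0.1593, 0.0516]
eef_rot: [3.141, -0.0, 1.562]
force: [0.1, 0.1, -0.5]
grip_width: 0.0003
```

Call:
jog_arm(moves=[[[0, 0, 0], [0, 0, 0], 0], [[0, 0, 0], [0, 0, 0], 0]])

```text
time_s: 20.52
ee_pos: [0.6714, -0.1603, 0.0522]
eef_rot: [-3.139, -0.001, 1.56]
force: [-0.2, 0.6, 1.3]
grip_width: 0.0003
```

Call:
jog_arm(moves=[[[-10, 0, 0], [0, 0, 0], 0], [[-19, 0, 0], [0, 0, 0], 0], [[-27, 1, 0], [0, 0, 0], 0], [[-36, 3, 0], [0, 0, 0], 0], [[-45, 6, 0], [0, 0, 0], 0]])

```text
time_s: 20.93
ee_pos: [0.628, -0.1553, 0.0564]
eef_rot: [3.137, 0.001, 1.559]
force: [1.2, 0.4, 0.2]
grip_width: 0.0005
```

Call:
jog_arm(moves=[[[-9, 4, 0], [0, 0, 0], 0], [[-18, 9, 0], [0, 0, 0], 0], [[-18, 9, 0], [0, 0, 0], 0]])

```text
time_s: 21.18
ee_pos: [0.6094, -0.1458, 0.0561]
eef_rot: [3.138, 0.001, 1.56]
force: [0.7, -1.0, -0.9]
grip_width: 0.0005
```

```bash
python3 - <<'E'
from h import *
w=cam("wrist","w11"); o=ctrl.get_obs();print(o["ee_pos"],o["force"])
s=cam("side"); crop(s["frame"],270,190,410,300,5,"s11")
E
```

```text
[ 0.60995415 -0.14614195  0.05589985] [ 0.30571755 -0.20908114  0.40868612]
```

View pics/w11.png

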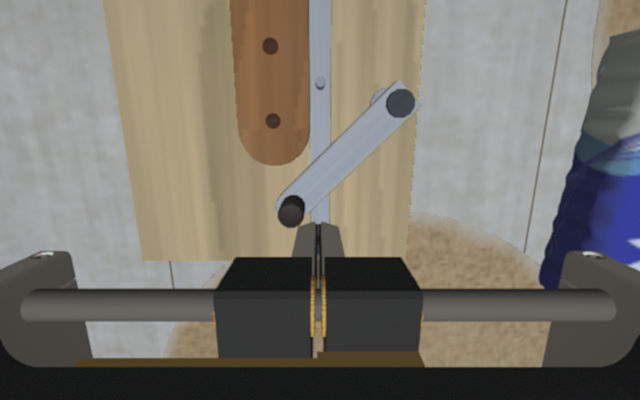

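View pics/s11.png

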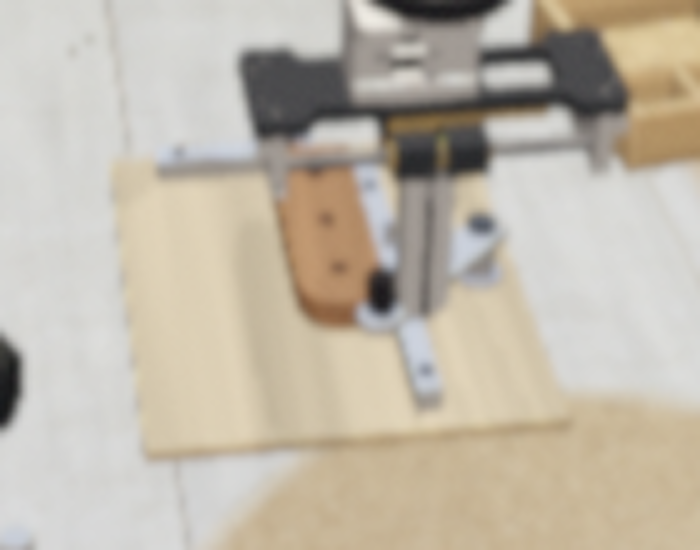

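The bar follows (θ≈0.8), with the knob at (291,211) in front of the fingers. Continuing along the arc.

Call:
jog_arm(moves=[[[-10, 8, -2], [0, 0, 0], 0], [[-17, 15, -3], [0, 0, 0], 0], [[-24, 23, -3], [0, 0, 0], 0], [[-29, 32, -3], [0, 0, 0], 0], [[-34, 40, -3], [0, 0, 0], 0]])

```text
time_s: 21.7
ee_pos: [0.5756, -0.1058, 0.0508]
eef_rot: [3.14, 0.0, 1.559]
force: [1.7, -0.9, 0.0]
grip_width: 0.0005
```

Call:
jog_arm(moves=[[[-4, 8, 0], [0, 0, 0], 0], [[-6, 16, 0], [0, 0, 0], 0], [[-7, 21, 0], [0, 0, 0], 0], [[-7, 21, 0], [0, 0, 0], 0]])

```text
time_s: 22.03
ee_pos: [0.5681, -0.0841, 0.0501]
eef_rot: [-3.142, -0.0, 1.56]
force: [0.5, -0.8, -0.9]
grip_width: 0.0002
```

```bash
python3 - <<'E'
from h import *
w=cam("wrist","w12"); o=ctrl.get_obs();print(o["ee_pos"],o["force"])
E
```

```text
[ 0.56818532 -0.08460523  0.05008804] [-0.69673287  0.10549593 -0.54809996]
```

View pics/w12.png

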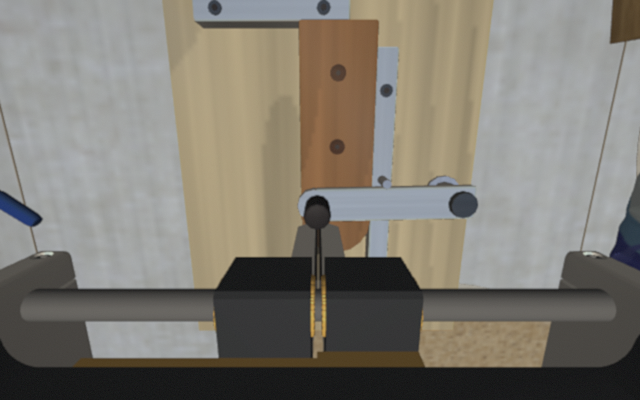

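The bar is nearly across (θ≈1.53), knob at (317,212), pin just ahead at (383,182). Last few mm, until the pin takes the force.

Call:
jog_arm(moves=[[[0, 1, 0], [0, 0, 0], 0], [[0, 2, 0], [0, 0, 0], 0], [[0, 3, 0], [0, 0, 0], 0], [[0, 3, 0], [0, 0, 0], 0]])

```text
time_s: 22.42
ee_pos: [0.5681, -0.0822, 0.05]
eef_rot: [-3.141, 0.0, 1.559]
force: [-0.1, 0.7, 0.1]
grip_width: 0.0002
```

Call:
jog_arm(moves=[[[0, 1, 0], [0, 0, 0], 0], [[0, 2, 0], [0, 0, 0], 0], [[0, 2, 0], [0, 0, 0], 0]])

```text
time_s: 22.67
ee_pos: [0.5681, -0.0813, 0.05]
eef_rot: [3.142, 0.002, 1.559]
force: [-1.6, -8.7, -1.9]
grip_width: 0.0001
```

Call:
jog_arm(moves=[[[0, 1, 0], [0, 0, 0], 0], [[0, 2, 0], [0, 0, 0], 0], [[0, 2, 0], [0, 0, 0], 0]])

```text
time_s: 22.92
ee_pos: [0.568, -0.0808, 0.0501]
eef_rot: [3.141, 0.004, 1.559]
force: [-1.5, -20.5, -2.2]
grip_width: 0.0006
```

Call:
jog_arm(moves=[[[0, -10, 0], [0, 0, 0], 0], [[0, -25, 0], [0, 0, 0], 0], [[0, -25, 40], [0, 0, 0], 0], [[0, -25, 80], [0, 0, 0], 0], [[0, -50, 110], [0, 0, 0], 0]])

```text
time_s: 23.33
ee_pos: [0.5685, -0.126, 0.1629]
eef_rot: [3.14, -0.001, 1.562]
force: [0.9, 0.9, 0.1]
grip_width: 0.0006
```

Call:
jog_arm(moves=[[[10, -10, 20], [0, 0, 0], 0], [[20, -10, 40], [0, 0, 0], 0], [[20, -10, 40], [0, 0, 0], 0], [[20, -10, 40], [0, 0, 0], 0], [[20, -10, 40], [0, 0, 0], 0]])

```text
time_s: 23.75
ee_pos: [0.5874, -0.1378, 0.1986]
eef_rot: [-3.14, -0.001, 1.56]
force: [-0.1, 0.3, -1.1]
grip_width: 0.0006
```

```bash
python3 - <<'E'
from h import *
w=cam("wrist");w=cam("wrist","w13"); o=ctrl.get_obs();print(o["ee_pos"],o["force"])
crop(w["frame"],220,0,420,200,3,"w13c")
pv=np.array([.6604,-.0655])
for th in (1.5,1.571): 
    a=th+.0105; print(th,proj(w,[*(pv+.092*np.array([-np.sin(a),-np.cos(a)])),.068]))
s=cam("scene","s13"); d=cam("side"); crop(d["frame"],270,190,410,300,5,"d13")
E
```

```text
[ 0.58739367 -0.13774164  0.19857573] [0.62705754 0.50288826 0.49773463]
1.5 [297.86645519 126.75570597]
1.571 [297.52730771 120.03723721]
```

View pics/w13c.png

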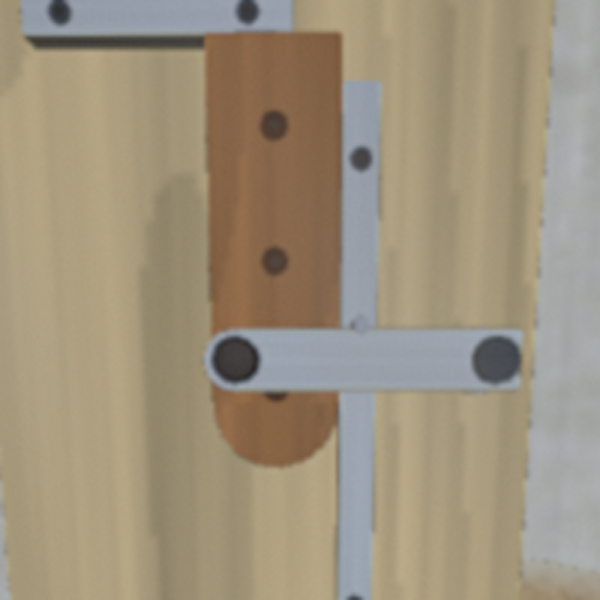

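View pics/s13.png

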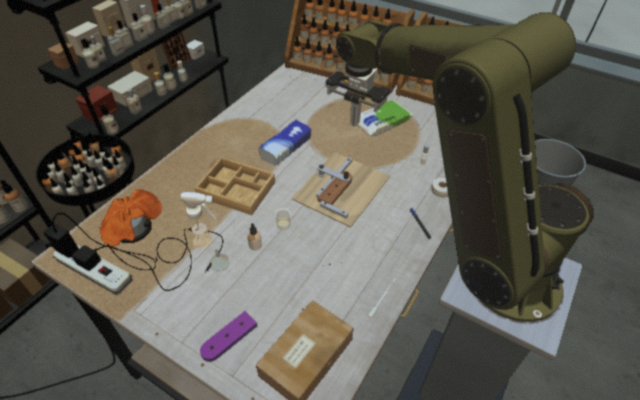

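View pics/d13.png

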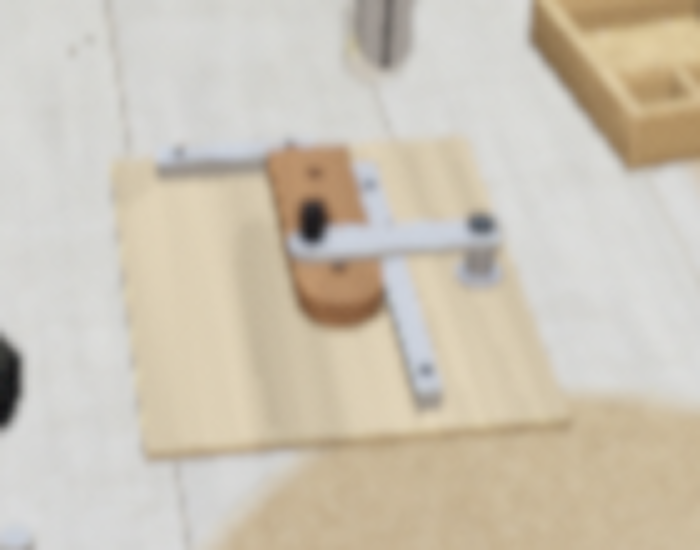

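Knob at (298.7,119.3), against (297.5,120.0) predicted for 1.571 rad. The bar touches the pin, the strip is flush on both faces, and the three bystanders stand where they were. Handing in.

```bash
python3 -c "
from station import ctrl
print(ctrl.get_obs()['time_s'],ctrl.hand_in())"
```

```text
the job is handed in; nothing more can be done
23.95 None
```

The brown wooden strip is home on the jig's bed, marks up, and the hold-down bar is closed against its stop pin. I handed the job in at 23.95 s. I gripped the strip, set it on the bed against the side stop, and pushed it to the back fence and the stop with closed fingers. I then swung the bar over by its knob and backed off, so the robot touches nothing.

**Strip:** After the first pushes, a gap of about 1 px showed between the strip and the fence near its square end. I pushed again there (about 28 N) and nudged the round end once more; contact came at the predicted place, and the gap was gone in the later pictures. At the stop, the view could hide a gap of up to about 0.75 mm. The contact position repeated in both pushes, so I take it as flush.

**Bar:** The pin took a 20 N push about where predicted. In the last wrist picture the knob lay within about 1 px of where the fully closed bar should put it.

**Bystanders:** The beaker, dropper bottle and atomiser stand where they were, judged by eye in the last scene picture. The highest wrist force I read was about 34 N.

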